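Guard the drying heel, open the other bay

TASK

The glue-drying box on the bench has two bays side by side, each with its own clear guard door that slides along the box's side. Slide the guard of the bay that holds the heel block fully shut so that it dries free of dust, and slide the guard of the other bay, with the round wax puck, fully open so that the wax can be taken out next. Leave the heel block lying in its bay.

Things in the scene. Friction and masses are not known exactly. Their poses are not given: they have to be found in the camera images.
- drying_box: Fixed box: two clear bays in front, grey vented blower housing behind, all 101 mm high, turned up to 0.2 rad. Origin on the bench under the middle of the bays; x from its front to its back, y to its left. Base x -65..157, y -118..118 mm. Divider at y = 0: left bay at y > 0, right at y < 0. One bay holds the heel block, the other a yellow wax puck 42 mm wide; this varies.
- left_knob (a point): Grip point of the left guard's knob: upright black cylinder 22 mm wide, 109 to 152 mm above the bench, on the top edge of a clear door 112 mm long; point on its axis at 131 mm. Slides along box x at box y = 107 mm: knob at x = -35 mm fully shut (front), +55 mm fully open (back, beside the housing). Hard end stops, about 2 N friction, stays where left; starts 30 to 60 mm from shut.
- right_knob (a point): Grip point of the right guard's knob: the same, but at box y = -107 mm on the right side of the box. Fully shut at box x = -35 mm, fully open at +55 mm.
- heel_centre (a point): Centre of the heel block lying flat in one of the two bays: a D-shaped shoe heel, tan leather on black rubber, 72 x 65 x 16 mm. It needs no handling. (Another like it lies outside the box and plays no part.)

How it is judged:
At the end, for the whole second after the job is handed in: The guard door of the bay that holds the heel block is within 14 mm of fully shut, the guard door of the other bay is within 14 mm of fully open, and the heel block lies within 15 mm of where it was (((y of heel_centre in the frame of drying_box above 0.01 m and x of left_knob in the frame of drying_box below -0.021 m and x of right_knob in the frame of drying_box above 0.041 m) or (y of heel_centre in the frame of drying_box below -0.01 m and x of right_knob in the frame of drying_box below -0.021 m and x of left_knob in the frame of drying_box above 0.041 m)) and distance of heel_centre from where it was at the start of the episode below 0.015 m); the robot touches nothing.
It also fails if it takes over 43 s, if anything falls off the work surface, if the arm or the gripper's body presses on something with over 40 N, if the wrist force passes 120 N, or if a joint passes its speed limit or range.

ROBOT

A 6-joint arm with a two-finger parallel gripper is mounted at the origin on a cart in front of the work surface, level with it; the furniture and walls round the work are solid. World frame = base frame: x ahead of the robot, y to its left, z up, the work surface at z = 0. Lengths are in m, angles in rad, forces in N, time in s.
With the tool pointing down it reaches from about 0.375 to 0.9 m from the base axis. Payload 3.1 kg.
Tool frame: the origin (TCP) lies between the finger pads; the fingertips stand 17 mm ahead of it and the grasp point (between the pads) lies 2 mm behind it; z points along the fingers, y is the line along which they close (so a half turn about z gives the same grasp; the last joint's range is limited). The gripper opens to 85 mm and grips with 20 to 120 N. Pads are 22 mm wide; open, the fingers measure 114 mm over their backs; the gripper's body (76 mm by 85 mm) begins 54 mm behind the grasp point. The pads swing forward as they close: fully open they stand 13 mm farther back than shut.
Start: joints at [1.004, 0.527, 1.433, -0, 1.181, -0.178], TCP at [0.237, 0.578, 0.248] pointing down, gripper open.
Joint ranges: [-3.08, 3.08], [-0.75, 2.2], [0.22, 2.44], [-1.43, 4.57], [0, 2.65], [-2.85, 2.85]. Speed limits (rad/s): [2.79, 2.79, 3.14, 3.14, 3.14, 3.14].

INTERFACE

Orientations are given as a unit quaternion [x, y, z, w].
In Python, from station import sense, vision, order gives the robot as it stands.
- The arm moves only by the shell command python3 -m crank 'ROWS' [OPENING] [FORCE]. ROWS is JSON, a list of rows, each an object with "dp": the shift along the world's x, y, z in units of 30 mm (1.0 is 30 mm), a list of three; "angular": the turn, a rotation vector about the world's x, y, z in degrees, a list of three. In form: [{"dp": [dx, dy, dz], "angular": [ax, ay, az]}, ...]. A call has 1 to 20 rows; each row shifts and turns the commanded pose from where the row before left it; what a row does not reach is not made up. A row lasts 1/10 s, in which the tool goes at most 50 mm and 8.59 degrees, less where a joint would pass 70% of its speed; a pose out of reach is approached as far as the arm can. A call is refused whole if a number of a shift passes 1 or a number of a turn 8.59, either way. A call with a gripper value outside its range is refused whole. OPENING is the closure, from 0 (fully open) to 1 (shut), set as the call begins (- or left out, the last holds). The fingers move at their own pace and stop on an object; FORCE is the grip in N (left out, the last holds). Time passes only in rows, so rows that do not move let the fingers close. It gives the time, the measured TCP pose, the force, the opening and the grip force at its end, in the units of the state.
- sense(): the state, without advancing time (a new reading comes with each control period).
- vision.snapshot(name): name is "scene" or "top" or "wrist"; returns a dict with "image" (420x560x3 uint8, blue, green, red), "range_z" (420x560 float32, m along the optical axis (not along the pixel's ray), 0 where there is no reading), "mtx" (3x3 intrinsics, pixels), "dist" ([k1, k2, p1, p2, k3] as OpenCV has them; the pictures are not rectified), "pose" (4x4, takes a point from camera to world coordinates); the wrist camera has in their place "mount" (4x4, takes a point from camera to tool coordinates, whose origin is the TCP and whose axes are the flange's). Camera axes: x right, y down, z forward; pixel columns grow to the right and rows downward; lengths in m; the calibration is good to about 2 mm. A picture is of the moment at which its call begins: read the wrist's pose just before it.
- order.sign_off(): hands the job in; it is judged then, once.
The state is a dict: "t": time; "q": joint angles; "qd": joint speeds; "tau": joint torques, N m; "tcp_pos": TCP position; "tool_rot": TCP orientation; "force": force on the tool from outside, world axes, zero at the start; "ft_torque": the same for the moment, N m; "finger_gap": opening from 0.0 (shut) to 1.0 (fully open); "gripper_force": force on a finger pad.
Only numpy, scipy, OpenCV 4.12 (cv2) and the standard library are available. Lean on these libraries where they do the work, as an engineer would, in place of code of your own. Each camera call takes 0.05 s, during which the arm holds its last target. There are 200 camera calls.

## Working session

There is one attempt and no reset: what is moved stays moved. The work goes in short steps, Python scripts to look and compute and a shell command to move; the robot and the scene stay as the last step left them, time stands still between calls to the robot, and variables do not carry over. Pictures are saved under pics/ and viewed, at most 10 in all, crops included, and the job is handed in when it is done.

```bash
mkdir -p pics; ls; cat > h.py <<'E'
import numpy as np, cv2
from station import sense, vision, order
def snap(n):
    s=vision.snapshot(n); np.savez('/tmp/%s.npz'%n, **s); return s
def ray(s,u,v,T):
    p=cv2.undistortPoints(np.array([[[u,v]]],float),s['mtx'],np.array(s['dist'])).ravel()
    d=T[:3,:3]@np.array([p[0],p[1],1.]); return T[:3,3],d
def onz(s,u,v,T,z):
    o,d=ray(s,u,v,T); return o+d*(z-o[2])/d[2]
E
python3 - <<'E'
from h import *
for n in('scene','top'):
    s=snap(n); cv2.imwrite(f'pics/{n}0.png',s['image']); print(n,s['pose'].round(3).tolist(),s['mtx'].tolist())
print(sense())
E
```

```text
pics
scene [[-0.704, -0.378, 0.601, -0.006], [-0.71, 0.348, -0.612, 0.613], [0.022, -0.858, -0.514, 0.536], [0.0, 0.0, 0.0, 1.0]] [[406.1029576796774, 0.0, 282.89922168781004], [0.0, 406.1029576796774, 215.8374231079396], [0.0, 0.0, 1.0]]
top [[0.041, -0.977, 0.207, 0.303], [-0.999, -0.042, 0.004, 0.078], [0.005, -0.207, -0.978, 1.041], [0.0, 0.0, 0.0, 1.0]] [[544.2196497105963, 0.0, 283.8426905877535], [0.0, 544.2196497105963, 206.0774941783099], [0.0, 0.0, 1.0]]
{'t': 0.1, 'q': array([ 1.00351935e+00,  5.28385433e-01,  1.43378705e+00,  6.03704481e-06,
        1.18142883e+00, -1.78496050e-01]), 'qd': array([-0.00166263, -0.00245373, -0.00158415, -0.00154525,  0.00186935,
        0.00083778]), 'tau': array([ 8.13702773e-04, -4.43298519e+01, -1.78587681e+01, -1.84797691e-04,
        3.88796150e-03,  5.49274930e-06]), 'tcp_pos': array([0.23654078, 0.57783478, 0.24741985]), 'tool_rot': array([ 1.93169545e-01,  9.81164878e-01, -9.34294409e-04, -3.68481848e-04]), 'force': array([ 0.11497104, -0.00119917, -0.37816818]), 'ft_torque': array([ 0.00154502, -0.06626323, -0.01669894]), 'gripper_force': 0.0, 'finger_gap': 0.995161797107326}
```

View pics/top0.png

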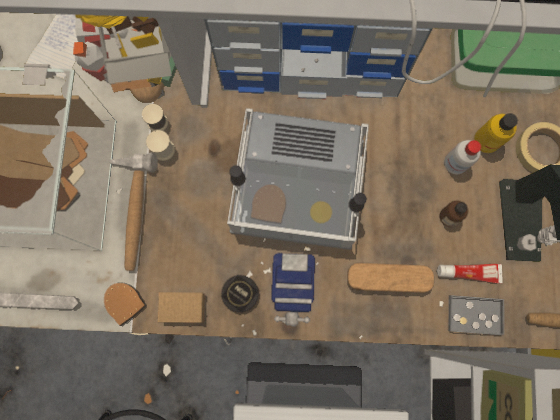

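View pics/scene0.png

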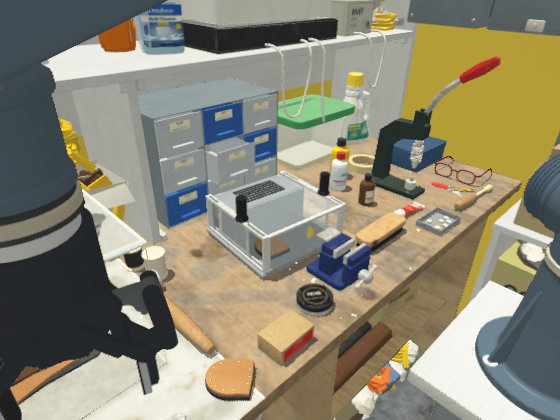

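The top view shows the heel in the left bay at about (269,203) and the wax in the right bay at (321,211). The left knob is at (237,176) and the right knob at (357,203). In the scene view the knobs are at (241,208) and (324,183). So the left guard has to go shut, towards the robot, and the right guard open, away from it.

```bash
python3 - <<'E'
from h import *
S={n:dict(np.load(f'/tmp/{n}.npz')) for n in('scene','top')}
def blob(s,u,v,r=26):
    g=s['image'].max(2); m=np.zeros_like(g); u0,v0=u-r,v-r
    m[v0:v+r,u0:u+r]=(g[v0:v+r,u0:u+r]<50)*255
    n,l,st,c=cv2.connectedComponentsWithStats(m); k=1+np.argmin(np.hypot(*(c[1:]-[u,v]).T)+ (st[1:,4]<30)*100); 
    print('blob',st[k],c[k].round(1)); return c[k],l==k
def tri(a,b):
    A,B=S['scene'],S['top']; o1,d1=ray(A,*a,A['pose']);o2,d2=ray(B,*b,B['pose'])
    t=np.linalg.lstsq(np.c_[d1,-d2],o2-o1,rcond=None)[0]; p,q=o1+t[0]*d1,o2+t[1]*d2
    return (p+q)/2,np.linalg.norm(p-q)
def cloud(s):
    h,w=s['range_z'].shape; vv,uu=np.mgrid[:h,:w]
    p=cv2.undistortPoints(np.c_[uu.ravel(),vv.ravel()].astype(float)[:,None],s['mtx'],s['dist'])[:,0]
    z=s['range_z'].ravel(); P=np.c_[p*z[:,None],z]@s['pose'][:3,:3].T+s['pose'][:3,3]; return P.reshape(h,w,3)
ct,cs=cloud(S['top']),cloud(S['scene'])
K={}
for n,a,b in(('L',(241,208),(237,176)),('R',(324,183),(357,203))):
    ca,ma=blob(S['scene'],*a); cb,mb=blob(S['top'],*b); p,e=tri(ca,cb); K[n]=p
    print(n,'tri',p.round(4),'gap',e.round(4)); 
    for nm,c,m in(('top',ct,mb),('scene',cs,ma)):
        q=c[m]; q=q[(q[:,2]>.1)&(q[:,2]<.2)]; print(nm,len(q),'zmax',np.percentile(q[:,2],95).round(3),'med',np.median(q,0).round(3), 'topface',np.median(q[q[:,2]>.147],0).round(4))
reg=np.zeros(ct.shape[:2],bool); reg[95:245,225:375]=1
for nm,lo,hi in(('all',.09,.115),('housing',.096,.106)):
    m=(reg&(ct[...,2]>lo)&(ct[...,2]<hi)).astype(np.uint8)*255
    if nm=='housing': m=cv2.morphologyEx(m,cv2.MORPH_OPEN,np.ones((9,9)))
    q=ct[m>0]; r=cv2.minAreaRect((q[:,:2]*1000).astype(np.float32)); print(nm,len(q),r,np.median(q[:,2]).round(4))
    print(cv2.boxPoints(r).round(0).tolist())
for nm,u,v in(('heel',269,203),('wax',321,211)): print(nm,onz(S['top'],u,v,S['top']['pose'],.02).round(3), ct[v,u].round(3))
# tall things near
m=(ct[...,2]>.16)&(ct[...,0]>.2)&(ct[...,0]<.85)&(abs(ct[...,1])<.4); q=ct[m]; print('tall',len(q),q.min(0).round(3) if len(q) else 0,q.max(0).round(3) if len(q) else 0)
E
```

```text
blob [236 195  12  27 242] [241.1 208.9]
blob [232 173  13  12  59] [238.8 179.2]
L tri [0.545  0.1647 0.1253] gap 0.0098
top 58 zmax 0.149 med [0.539 0.161 0.128] topface [0.5382 0.1674 0.1496]
scene 240 zmax 0.154 med [0.542 0.173 0.13 ] topface [0.5449 0.1712 0.1529]
blob [319 173  10  22 180] [323.9 183.9]
blob [350 199  14  12  72] [355.7 205.7]
R tri [ 0.5044 -0.0405  0.1286] gap 0.0054
top 72 zmax 0.149 med [ 0.5   -0.041  0.129] topface [ 0.5004 -0.0397  0.1488]
scene 179 zmax 0.153 med [ 0.504 -0.036  0.129] topface [ 0.5056 -0.0384  0.1521]
all 14357 ((587.7296752929688, 54.701416015625), (239.90928649902344, 269.4122314453125), 84.5486068725586) 0.0986
[[442.0, -52.0], [710.0, -78.0], [733.0, 161.0], [465.0, 187.0]]
housing 663 ((606.51171875, 80.76922607421875), (71.41329956054688, 191.12411499023438), 29.17355728149414) 0.0988
[[529.0, 147.0], [622.0, -20.0], [684.0, 15.0], [591.0, 182.0]]
heel [0.524 0.11  0.02 ] [0.507 0.108 0.1  ]
wax [0.513 0.01  0.02 ] [0.497 0.015 0.097]
tall 26609 [ 0.303 -0.4    0.16 ] [0.828 0.4   1.041]
```

```bash
python3 -m crank '[{"dp":[0.73,-0.975,0],"angular":[0,0,-5.2]},{"dp":[0.73,-0.975,0],"angular":[0,0,-5.2]},{"dp":[0.73,-0.975,0],"angular":[0,0,-5.2]},{"dp":[0.73,-0.975,0],"angular":[0,0,-5.2]},{"dp":[0.73,-0.975,0],"angular":[0,0,-5.2]},{"dp":[0.73,-0.975,0],"angular":[0,0,-5.2]},{"dp":[0.73,-0.975,0],"angular":[0,0,-5.2]},{"dp":[0.73,-0.975,0],"angular":[0,0,-5.2]},{"dp":[0.73,-0.975,0],"angular":[0,0,-5.2]},{"dp":[0.73,-0.975,0],"angular":[0,0,-5.2]},{"dp":[0.73,-0.975,0],"angular":[0,0,-5.2]},{"dp":[0.73,-0.975,0],"angular":[0,0,-5.2]},{"dp":[0.73,-0.975,0],"angular":[0,0,-5.2]},{"dp":[0.73,-0.975,0],"angular":[0,0,-5.2]},{"dp":[0,0,0],"angular":[0,0,0]},{"dp":[0,0,0],"angular":[0,0,0]}]' 0 20
python3 - <<'E'
from h import *
from scipy.spatial.transform import Rotation as R
st=sense(); s=snap('wrist'); cv2.imwrite('pics/w1.png',s['image'])
T=np.eye(4);T[:3,:3]=R.from_quat(st['tool_rot']).as_matrix();T[:3,3]=st['tcp_pos']
T=T@s['mount']; np.save('/tmp/w1T.npy',T); print(st['tcp_pos'],R.from_quat(st['tool_rot']).as_matrix()[:,1],st['q'],T.round(3).tolist())
E
```

```text
t: 1.7
tcp_pos: [0.5433, 0.1682, 0.2477]
tool_rot: [0.738, 0.675, -0.001, -0.001]
force: [0.0, 0.4, -0.1]
finger_gap: 0.999
gripper_force: 0.0
[0.54334174 0.16817471 0.24774577] [ 0.99595394 -0.08984991 -0.00165585] [1.03518267e-01 4.52937330e-01 1.57563010e+00 5.13886490e-04
 1.11462223e+00 1.93263013e-01] [[0.996, -0.086, -0.024, 0.549], [-0.089, -0.962, -0.26, 0.233], [-0.001, 0.261, -0.965, 0.374], [0.0, 0.0, 0.0, 1.0]]
```

View pics/w1.png

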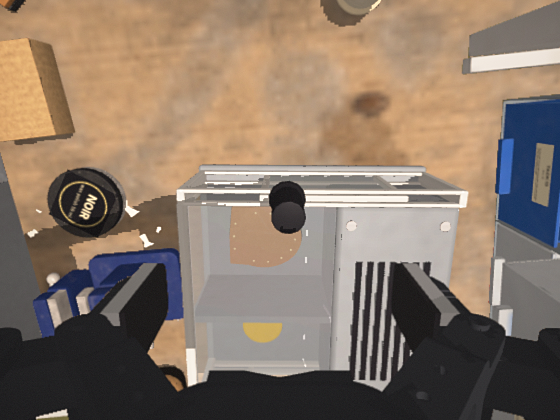

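The wrist view confirms the heel is in the left bay. The left knob's top is centred near (288,218), and the box's left rail runs from (180,197) to (465,200).

```bash
python3 - <<'E'
from h import *
s=dict(np.load('/tmp/wrist.npz'));T=np.load('/tmp/w1T.npy')
print('knobtop',onz(s,288,218,T,.152)); print('knob foot',onz(s,287,194,T,.115))
a,b=onz(s,180,197,T,.101),onz(s,465,200,T,.101);print(a,b,np.linalg.norm(b-a),np.arctan2(*(b-a)[1::-1]))
E
```

```text
knobtop [0.54752103 0.16529356 0.152     ]
knob foot [0.54812983 0.17187449 0.115     ]
[0.46791535 0.17338882 0.101     ] [0.68030148 0.15211147 0.101     ] 0.21344927989761323 -0.09984925230609061
```

```bash
python3 -m crank '[{"dp":[0.13,0,-0.5],"angular":[0,0,-0.5]},{"dp":[0,-0.04,-0.6],"angular":[0,0,0]},{"dp":[0,0,-0.6],"angular":[0,0,0]},{"dp":[0,0,-0.6],"angular":[0,0,0]},{"dp":[0,0,-0.5],"angular":[0,0,0]},{"dp":[0,0,-0.5],"angular":[0,0,0]},{"dp":[0,0,-0.5],"angular":[0,0,0]},{"dp":[0,0,0],"angular":[0,0,0]},{"dp":[0,0,0],"angular":[0,0,0]}]' 0 20
python3 -m crank '[{"dp":[0,0,0],"angular":[0,0,0]},{"dp":[0,0,0],"angular":[0,0,0]},{"dp":[0,0,0],"angular":[0,0,0]},{"dp":[0,0,0],"angular":[0,0,0]},{"dp":[0,0,0],"angular":[0,0,0]},{"dp":[0,0,0],"angular":[0,0,0]},{"dp":[0,0,0],"angular":[0,0,0]},{"dp":[0,0,0],"angular":[0,0,0]},{"dp":[0,0,0],"angular":[0,0,0]},{"dp":[0,0,0],"angular":[0,0,0]}]' 1 25
```

```text
t: 2.65
tcp_pos: [0.5466, 0.1685, 0.1336]
tool_rot: [0.74, 0.672, -0.001, -0.0]
force: [0.5, -0.2, 0.5]
finger_gap: 1.0
gripper_force: 0.0
t: 3.65
tcp_pos: [0.5478, 0.1676, 0.1349]
tool_rot: [0.741, 0.672, 0.0, 0.0]
force: [0.1, -0.7, 5.6]
finger_gap: 0.249
gripper_force: 24.8
```

```bash
python3 -m crank '[{"dp":[0,0,0.08],"angular":[0,0,0]},{"dp":[-0.19,0.019,0],"angular":[0,0,0]},{"dp":[-0.19,0.019,0],"angular":[0,0,0]},{"dp":[-0.19,0.019,0],"angular":[0,0,0]},{"dp":[-0.19,0.019,0],"angular":[0,0,0]},{"dp":[-0.19,0.019,0],"angular":[0,0,0]},{"dp":[-0.19,0.019,0],"angular":[0,0,0]},{"dp":[-0.19,0.019,0],"angular":[0,0,0]},{"dp":[-0.15,0.015,0],"angular":[0,0,0]},{"dp":[0,0,0],"angular":[0,0,0]},{"dp":[0,0,0],"angular":[0,0,0]}]' - -
```

```text
t: 4.75
tcp_pos: [0.4998, 0.1722, 0.1351]
tool_rot: [0.741, 0.672, -0.003, -0.002]
force: [-0.9, 2.5, -25.3]
finger_gap: 0.248
gripper_force: 26.0
```

```bash
python3 -m crank '[{"dp":[0,0,-0.07],"angular":[0,0,0]},{"dp":[-0.1,0.01,0],"angular":[0,0,0]},{"dp":[-0.1,0.01,0],"angular":[0,0,0]},{"dp":[0,0,0],"angular":[0,0,0]}]'
```

```text
t: 5.15
tcp_pos: [0.4966, 0.1725, 0.135]
tool_rot: [0.741, 0.672, -0.0, 0.0]
force: [0.3, -0.5, -12.6]
finger_gap: 0.251
gripper_force: 26.7
```

```bash
python3 -m crank '[{"dp":[-0.1,0.01,-0.03],"angular":[0,0,0]},{"dp":[-0.1,0.01,0],"angular":[0,0,0]},{"dp":[0,0,0],"angular":[0,0,0]},{"dp":[0,0,0],"angular":[0,0,0]}]'
```

```text
t: 5.55
tcp_pos: [0.4936, 0.1729, 0.135]
tool_rot: [0.741, 0.672, 0.002, 0.002]
force: [3.9, -3.8, -7.6]
finger_gap: 0.25
gripper_force: 27.5
```

```bash
python3 -m crank '[{"dp":[-0.1,0.01,0],"angular":[0,0,0]},{"dp":[-0.1,0.01,0],"angular":[0,0,0]},{"dp":[0,0,0],"angular":[0,0,0]},{"dp":[0,0,0],"angular":[0,0,0]}]'
```

```text
t: 5.95
tcp_pos: [0.4934, 0.173, 0.135]
tool_rot: [0.741, 0.672, 0.006, 0.006]
force: [14.9, -5.0, -18.3]
finger_gap: 0.241
gripper_force: 29.4
```

```bash
python3 -m crank '[{"dp":[0.16,-0.016,0],"angular":[0,0,0]},{"dp":[0,0,0],"angular":[0,0,0]}]'
python3 -m crank '[{"dp":[0,0,0],"angular":[0,0,0]},{"dp":[0,0,0],"angular":[0,0,0]},{"dp":[0,0,0],"angular":[0,0,0]},{"dp":[0,0,0],"angular":[0,0,0]},{"dp":[0,0,0],"angular":[0,0,0]},{"dp":[0,0,0],"angular":[0,0,0]},{"dp":[0,0,0],"angular":[0,0,0]}]' 0
python3 -m crank '[{"dp":[0,0,0.5],"angular":[0,0,0]},{"dp":[0,0,0.8],"angular":[0,0,0]},{"dp":[0,0,0.9],"angular":[0,0,0]},{"dp":[0,0,0.9],"angular":[0,0,0]},{"dp":[0.05,-0.8,0.7],"angular":[0,0,0]},{"dp":[0.05,-0.8,0],"angular":[0,0,0]},{"dp":[0.05,-0.8,0],"angular":[0,0,0]},{"dp":[0.05,-0.8,0],"angular":[0,0,0]},{"dp":[0.05,-0.8,0],"angular":[0,0,0]},{"dp":[0.05,-0.8,0],"angular":[0,0,0]},{"dp":[0.05,-0.8,0],"angular":[0,0,0]},{"dp":[0.05,-0.8,0],"angular":[0,0,0]},{"dp":[0.05,-0.8,0],"angular":[0,0,0]},{"dp":[0,0,0],"angular":[0,0,0]},{"dp":[0,0,0],"angular":[0,0,0]}]' 0
python3 - <<'E'
from h import *
from scipy.spatial.transform import Rotation as R
st=sense(); s=snap('wrist'); cv2.imwrite('pics/w2.png',s['image'])
T=np.eye(4);T[:3,:3]=R.from_quat(st['tool_rot']).as_matrix();T[:3,3]=st['tcp_pos']
T=T@s['mount']; np.save('/tmp/w2T.npy',T); print(st['tcp_pos'])
E
```

```text
t: 6.15
tcp_pos: [0.4935, 0.1729, 0.1349]
tool_rot: [0.741, 0.672, 0.003, 0.003]
force: [6.5, -3.0, -9.0]
finger_gap: 0.251
gripper_force: 27.7
t: 6.85
tcp_pos: [0.4897, 0.1735, 0.1337]
tool_rot: [0.741, 0.672, -0.0, -0.0]
force: [-0.6, -0.5, -0.7]
finger_gap: 1.003
gripper_force: 0.0
t: 8.35
tcp_pos: [0.503, -0.0426, 0.2475]
tool_rot: [0.741, 0.671, -0.0, -0.001]
force: [0.1, -0.3, -0.5]
finger_gap: 1.002
gripper_force: 0.0
[ 0.50298464 -0.04261825  0.24751307]
```

View pics/w2.png

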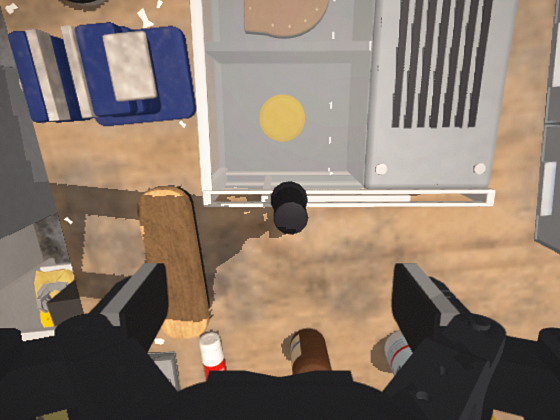

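The right knob's top is at about (291,218), nearly centred between the fingers. The wax is in this bay at (282,118), and the bottles at the bottom of the picture are clear of the path.

```bash
python3 -m crank '[{"dp":[0.15,-0.08,-0.5],"angular":[0,0,0]},{"dp":[0,0,-0.6],"angular":[0,0,0]},{"dp":[0,0,-0.6],"angular":[0,0,0]},{"dp":[0,0,-0.6],"angular":[0,0,0]},{"dp":[0,0,-0.5],"angular":[0,0,0]},{"dp":[0,0,-0.5],"angular":[0,0,0]},{"dp":[0,0,-0.43],"angular":[0,0,0]},{"dp":[0,0,0],"angular":[0,0,0]},{"dp":[0,0,0],"angular":[0,0,0]}]' 0 20
python3 -m crank '[{"dp":[0,0,0],"angular":[0,0,0]},{"dp":[0,0,0],"angular":[0,0,0]},{"dp":[0,0,0],"angular":[0,0,0]},{"dp":[0,0,0],"angular":[0,0,0]},{"dp":[0,0,0],"angular":[0,0,0]},{"dp":[0,0,0],"angular":[0,0,0]},{"dp":[0,0,0],"angular":[0,0,0]},{"dp":[0,0,0],"angular":[0,0,0]},{"dp":[0,0,0],"angular":[0,0,0]},{"dp":[0,0,0],"angular":[0,0,0]}]' 1 25
python3 -m crank '[{"dp":[0.2,-0.02,0],"angular":[0,0,0]},{"dp":[0.2,-0.02,0],"angular":[0,0,0]},{"dp":[0.2,-0.02,0],"angular":[0,0,0]},{"dp":[0.2,-0.02,0],"angular":[0,0,0]},{"dp":[0.2,-0.02,0],"angular":[0,0,0]},{"dp":[0.2,-0.02,0],"angular":[0,0,0]},{"dp":[0.2,-0.02,0],"angular":[0,0,0]},{"dp":[0.2,-0.02,0],"angular":[0,0,0]},{"dp":[0,0,0],"angular":[0,0,0]},{"dp":[0,0,0],"angular":[0,0,0]}]'
```

```text
t: 9.3
tcp_pos: [0.5077, -0.0441, 0.1359]
tool_rot: [0.74, 0.672, -0.0, -0.0]
force: [0.2, 0.1, 0.2]
finger_gap: 0.997
gripper_force: 0.0
t: 10.3
tcp_pos: [0.5082, -0.0451, 0.1363]
tool_rot: [0.741, 0.672, 0.0, 0.001]
force: [0.1, 1.4, 5.7]
finger_gap: 0.245
gripper_force: 24.7
t: 11.3
tcp_pos: [0.5568, -0.0498, 0.1363]
tool_rot: [0.741, 0.672, 0.001, 0.001]
force: [1.4, 1.8, 5.4]
finger_gap: 0.25
gripper_force: 24.8
```

```bash
python3 -m crank '[{"dp":[0.1,-0.01,0],"angular":[0,0,0]},{"dp":[0.1,-0.01,0],"angular":[0,0,0]},{"dp":[0.1,-0.01,0],"angular":[0,0,0]},{"dp":[0,0,0],"angular":[0,0,0]},{"dp":[0,0,0],"angular":[0,0,0]}]'
python3 -m crank '[{"dp":[0.1,-0.01,0],"angular":[0,0,0]},{"dp":[0,0,0],"angular":[0,0,0]},{"dp":[0,0,0],"angular":[0,0,0]}]'
```

```text
t: 11.8
tcp_pos: [0.5626, -0.0504, 0.1362]
tool_rot: [0.74, 0.672, -0.002, -0.002]
force: [-5.3, 1.2, 9.8]
finger_gap: 0.251
gripper_force: 25.5
t: 12.1
tcp_pos: [0.5627, -0.0503, 0.1362]
tool_rot: [0.74, 0.672, -0.004, -0.004]
force: [-11.0, -0.3, 13.8]
finger_gap: 0.248
gripper_force: 26.9
```

The right guard is on its end stop at x = 0.5627, close to the 0.5615 expected. I'll ease off, release, lift away and check.

```bash
python3 -m crank '[{"dp":[-0.13,0.013,0],"angular":[0,0,0]},{"dp":[0,0,0],"angular":[0,0,0]}]'
python3 -m crank '[{"dp":[0,0,0],"angular":[0,0,0]},{"dp":[0,0,0],"angular":[0,0,0]},{"dp":[0,0,0],"angular":[0,0,0]},{"dp":[0,0,0],"angular":[0,0,0]},{"dp":[0,0,0],"angular":[0,0,0]},{"dp":[0,0,0],"angular":[0,0,0]},{"dp":[0,0,0],"angular":[0,0,0]}]' 0
python3 -m crank '[{"dp":[0,0,0.5],"angular":[0,0,0]},{"dp":[0,0,0.8],"angular":[0,0,0]},{"dp":[0,0,0.9],"angular":[0,0,0]},{"dp":[0,0,0.9],"angular":[0,0,0]},{"dp":[-0.7,0,0.9],"angular":[0,0,0]},{"dp":[-0.9,0,0],"angular":[0,0,0]},{"dp":[-0.9,0,0],"angular":[0,0,0]},{"dp":[-0.9,0,0],"angular":[0,0,0]},{"dp":[0,0,0],"angular":[0,0,0]},{"dp":[0,0,0],"angular":[0,0,0]}]' 0
python3 - <<'E'
from h import *
for n in('scene','top'): s=snap(n); cv2.imwrite(f'pics/{n}3.png',s['image'])
E
```

```text
t: 12.3
tcp_pos: [0.5625, -0.0504, 0.1362]
tool_rot: [0.741, 0.672, -0.001, -0.001]
force: [-1.9, 0.3, 7.1]
finger_gap: 0.25
gripper_force: 25.1
t: 13.0
tcp_pos: [0.5639, -0.0506, 0.1358]
tool_rot: [0.741, 0.672, -0.0, -0.0]
force: [-0.4, -0.6, 0.1]
finger_gap: 0.998
gripper_force: 0.0
t: 14.0
tcp_pos: [0.462, -0.0507, 0.2562]
tool_rot: [0.741, 0.672, 0.0, 0.001]
force: [0.8, -1.0, 0.5]
finger_gap: 0.999
gripper_force: 0.0
```

View pics/scene3.png

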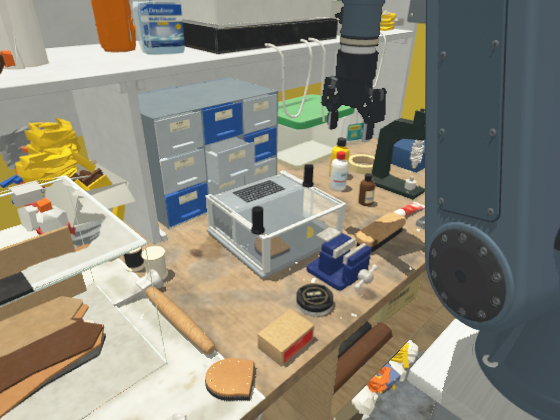

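View pics/top3.png

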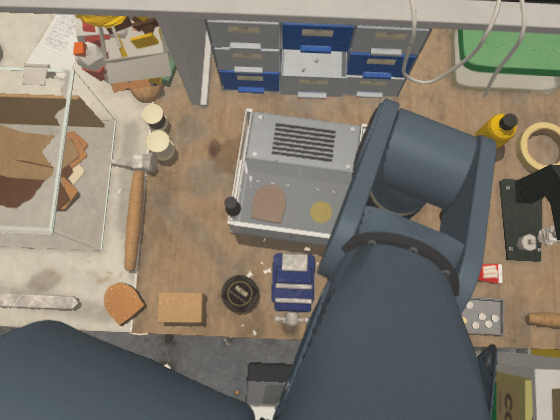

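In the scene view the left knob is now at the front (258,220) and the right knob at the back (308,176). In the top view the left knob is at (232,207) and the heel is still at (269,203). The gripper is clear of everything.

```bash
python3 -c "
from station import order; print(order.sign_off())"
```

```text
the job is handed in; nothing more can be done
None
```

The job is handed in: the left guard, over the heel block, is fully shut and the right guard, over the wax puck, is fully open, each pushed to its end stop; the heel block shows no movement in the pictures, and the gripper was clear of everything at about 14 s of the 43 s allowed.

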